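# Take the sample vial out of the flap-top specimen box

## Robot

A 7-joint arm with a two-finger parallel gripper is mounted at the origin on the work surface. World frame = base frame: x ahead of the robot, y to its left, z up, the work surface at z = 0. Lengths are in m, angles in rad, forces in N, time in s.
With the tool pointing down it reaches from about 0.4 to 0.85 m from the base axis. Payload 4.5 kg.
Tool frame: the origin (TCP) lies at the centre of the arm's flange, where the gripper is bolted on; the fingertips stand 166 mm ahead of it and the grasp point (between the pads) lies 147 mm ahead of it (r.grip_depth is the distance from the TCP to the grasp point, in m); z points along the fingers, y is the line along which they close (so a half turn about z gives the same grasp; the last joint's range is limited). The gripper opens to 88 mm and grips with 3 to 60 N. Pads are 18 mm wide; open, the fingers measure 123 mm over their backs; the gripper's body (75 mm by 187 mm) begins 45 mm behind the grasp point.
Start: joints at [-1.09, 0.689, -0.195, 1.565, 0.157, 0.902, -0.215], TCP at [0.27, 0.564, 0.405] pointing down, gripper open.
Joint ranges: [-3.01, 3.01], [-0.46, 2.08], [-1.47, 1.51], [0.13, 2.56], [-1, 4.14], [0.04, 2.09], [-2.66, 2.66]. Speed limits (rad/s): [2.57, 2.57, 3.14, 3.14, 3.14, 3.14, 3.14].

## Interface

Orientations are given as a unit quaternion [x, y, z, w].
In Python, from plant import status, cams, r, finder gives the robot as it stands.
- The arm moves only by the tool play_rows, never from a script. Its argument "rows" is a list of rows, each a list of 7 numbers: the opening in per cent of the stroke, from 0 (shut) to 100 (fully open), then the shift along the tool's x, y, z in m, then the turn, a rotation vector about the tool's x, y, z in degrees. A call has 1 to 8 rows; each row shifts and turns the commanded pose from where the row before left it, along the tool's axes as they then stand; what a row does not reach is not made up. A row lasts 1/8 s, in which the tool goes at most 62.5 mm and 10.7 degrees, less where a joint would pass 70% of its speed; a pose out of reach is approached as far as the arm can. A call with a gripper value outside its range is refused whole. The fingers move at their own pace and stop on an object; "grip_force" is the grip in N (left out, the last holds). Time passes only in rows, so rows that do not move let the fingers close. It gives the time, the measured TCP pose, the force, the opening and the grip force at its end, in the units of the state.
- status.get_state(): the state, without advancing time (a new reading comes with each control period).
- cams.snapshot(name): name is "scene" or "top"; returns the picture (400x640x3 uint8, red, green, blue); there is no depth.
- cams.camera_params(name): a dict with "vfov" (degrees; the focal length in pixels is half the picture's height over the tangent of half this angle, whatever the lens; pixels are square), "cx", "cy" (the principal point, pixels), "distortion" ([k1, k2, p1, p2, k3] as OpenCV has them; the pictures are not rectified), "R" (3x3) and "t" (3): a world point X has camera coordinates R X + t. Camera axes: x right, y down, z forward; pixel columns grow to the right and rows downward; lengths in m; the calibration is good to about 2 mm. A picture is of the moment at which its call begins. camera_params takes no time and is no camera call.
- r.finish_job(): hands the job in; it is judged then, once.
Trained networks look in the newest picture that a camera, given by its name, has taken for a name from the list of things; names that differ only in an ending like _2 or _b are one class to them, and where a whole thing is asked for, a point or a joint stands for the part that bears it (a point fixed in the world has none). Each returns a list of dicts, best first, with "score" (0 to 1); they miss things now and then, are a little off and sometimes report something else, mostly with a low value. They report only what shows in the picture. A call takes as long as a camera call. They do not tell look-alikes from the thing itself.
- finder.spot_in(camera, label): "at" ([x, y, z] in m, in the coordinates of the camera as it stood for that picture, good to about 4 mm: the middle of the surface that is visible of it).
- finder.regions_of(camera, label): "mask" (400x640 bool, what is visible of it).
The state is a dict: "clock": time; "q": joint angles; "qd": joint speeds; "joint_torque": joint torques, N m; "tool_pos": TCP position; "eef_rot": TCP orientation; "contact_force": force on the tool from outside, world axes, zero at the start; "moment": the same for the moment, N m; "opening": opening from 0.0 (shut) to 1.0 (fully open); "finger_force": force on a finger pad.
Only numpy, scipy, OpenCV 4.12 (cv2) and the standard library are available. Lean on these libraries where they do the work, as an engineer would, in place of code of your own. Each camera call takes 0.05 s, during which the arm holds its last target. There are 200 camera calls.

## Task

Swing the clear flap of the plywood specimen box up and right over until it rests open by itself, leaning back. Take the tall, slender vial out of the box and stand it upright inside the shallow white tray; leave the squat pot standing where it is in the box and leave the flap open.

Things in the scene. Friction and masses are not known exactly. Their poses are not given: they have to be found in the camera images.
- flap (a joint): Clear plastic flap, 110 mm deep, 260 wide, 6 thick, 200 g, over a fixed plywood box of that outline, 78 high, walls and floor 6 mm. Hinged on the box's far top edge; angle in rad, 0 = shut (start), grows as it swings up. Moves freely (under 2 N at the tab), falls shut if let go before upright (1.57); beyond it falls back to a stop at 1.92 and rests there.
- flap_tab (a point): Centre of the flap's wooden pull: round bar 18 mm thick, 36 long, on a 20 mm wide neck at the middle of the flap's front edge, 36 mm in front of it; open air beneath. Pinched from above across its two end faces it can turn between the fingers. Axes move with the flap: x towards hinge, y along bar and hinge, z up when shut. Hinge line: 146 mm along x and 4 mm below this point.
- vial_center (a point): Slender vial: upright amber glass cylinder with black cap, 28 mm in diameter, 70 tall, about 60 g; the point is its centre, half-way up, z its long axis. Stands on the box floor midway between front and back walls, about 65 mm left or right of the box's middle, seen through the flap. 40 mm or more free on both sides along the hinge direction.
- pot_center (a point): Squat pot: same amber glass and black cap, 46 mm in diameter, 40 tall, about 90 g; the point is its centre, half-way up, z its upright axis. Stands in the box about 65 mm to the other side of the box's middle.
- tray: Shallow square white plastic tray fixed on the table, 140 x 140 mm, rim 15 high, walls and floor 4 mm; origin at the centre of its underside, x and y along its sides. Left or right of the box; a blue mug (90 mm high) stands in the like place on the other side, a wash bottle (180 mm high) beyond the box to the left, a marker pen beyond it to the right.
There are look-alikes about, which are no part of the job. Several things have the shape of the tray; the one meant has the colours described above.

How it is judged:
On the way, in this order (a step that is already met when the one before it is completed fails the run):
1. the flap has been swung up past upright (at least 95 degrees) (value of joint flap above 1.66 rad), for 0.2 s.
2. the vial has been lifted out of the box (its centre over 100 mm above the table) (height (world z) of vial_center above 0.1 m), for 0.2 s.
At the end, for the whole second after the job is handed in: The vial stands at rest, upright within 8 degrees, on the floor of the white tray inside its rim (centre within 56 mm of the tray's middle along each side); the pot stands upright in the box within 20 mm of where it was; the flap rests open, leaning back at least 95 degrees from shut (x of vial_center in the frame of tray between -0.056 and 0.056 m and y of vial_center in the frame of tray between -0.056 and 0.056 m and z of vial_center in the frame of tray below 0.046 m and angle between each of vial_center, pot_center's own z axis and vertical below 0.15 rad and linear speed of vial below 0.03 m/s and distance of pot_center from where it was at the start of the episode below 0.02 m and value of joint flap above 1.66 rad); the robot touches nothing.
It fails at once if the pot is lifted out of the box (height (world z) of pot_center above 0.08 m).
It also fails if it takes over 58 s, if anything falls off the work surface, if the arm or the gripper's body presses on something with over 40 N, if the wrist force passes 120 N, or if a joint passes its speed limit or range.

## Working session

There is one attempt and no reset: what is moved stays moved. The work goes in short steps, Python scripts to look and compute and a tool call to move; the robot and the scene stay as the last step left them, time stands still between calls to the robot, and variables do not carry over. Pictures are saved under pics/ and viewed, at most 10 in all, crops included, and the job is handed in when it is done.

Besides the shell and the picture viewer there is one more tool, called after "Request:" in YAML: its name, and indented under it one key for each argument. play_rows: Moves the arm, as the interface text tells. Its arguments: {"type":"object","properties":{"rows":{"type":"array","items":{"type":"array","items":{"type":"number"}}},"grip_force":{"type":"number"}},"required":["rows"]}

```bash
mkdir -p pics; ls
cat > h.py <<'E'
from plant import status,cams,r,finder
import numpy as np,cv2
from scipy.spatial.transform import Rotation as Ro
def world(cam,p):
    c=cams.camera_params(cam);return np.array(c['R']).T@(np.array(p)-np.array(c['t']))
def KD(cam):
    c=cams.camera_params(cam);f=200/np.tan(np.radians(c['vfov'])/2)
    return np.array([[f,0,c['cx']],[0,f,c['cy']],[0,0,1]]),np.array(c['distortion'],float),np.array(c['R']),np.array(c['t'])
def pix(cam,X):
    K,D,R,t=KD(cam);return cv2.projectPoints(np.array(X,float).reshape(-1,1,3),cv2.Rodrigues(R)[0],t,K,D)[0].reshape(-1,2)
def plane(cam,uv,z):
    K,D,R,t=KD(cam);n=cv2.undistortPoints(np.array(uv,float).reshape(-1,1,2),K,D).reshape(-1,2)
    d=np.c_[n,np.ones(len(n))]@R;o=-R.T@t
    return o+d*((z-o[2])/d[:,2])[:,None]
E
python3 - <<'E'
from h import *
np.set_printoptions(precision=4,suppress=True)
for c in('scene','top'):
    im=cams.snapshot(c);cv2.imwrite(f'pics/{c}0.png',im[:,:,::-1])
    p=cams.camera_params(c);print(c,p['vfov'],-np.array(p['R']).T@p['t'],np.array(p['R'])[2])
    for l in('flap','flap_tab','vial_center','pot_center','tray'):
        for d in finder.spot_in(c,l)[:4]:
            w=world(c,d['at']);print(l,round(d['score'],2),w,pix(c,w)[0])
s=status.get_state();print(s['clock'],s['tool_pos'],Ro.from_quat(s['eef_rot']).as_matrix(),s['opening'])
E
```

```text
pics
scene 46.58267515935238 [ 1.2365 -0.8796  0.7434] [-0.5898  0.6134 -0.5252]
flap 0.96 [ 0.5872 -0.008   0.0922] [370.1678 196.2555]
flap_tab 0.76 [ 0.5914 -0.0057  0.0833] [371.7472 199.2814]
flap_tab 0.23 [ 0.5008 -0.3383  0.0088] [258.3745 263.0527]
pot_center 0.61 [ 0.4986 -0.3378  0.0085] [257.9494 262.6352]
tray 0.82 [ 0.4995 -0.3361  0.0076] [258.7219 262.785 ]
tray 0.8 [ 0.3995 -0.1047  0.0105] [297.4349 210.2472]
tray 0.68 [ 0.2891 -0.3667  0.0049] [200.8286 235.0477]
tray 0.59 [ 0.6174 -0.5525  0.0068] [216.0605 335.4317]
top 56.67674463570232 [ 0.3803 -0.094   1.2109] [ 0.0933 -0.0061 -0.9956]
flap 0.77 [ 0.5822 -0.0027  0.0799] [286.445  167.7567]
flap_tab 0.78 [0.5785 0.0015 0.083 ] [284.984  168.7657]
tray 0.87 [ 0.3989 -0.1135  0.006 ] [321.5089 227.9835]
tray 0.76 [ 0.6112 -0.5581  0.0044] [455.667  164.8669]
tray 0.72 [ 0.2823 -0.3691  0.0024] [400.248  264.6965]
tray 0.61 [ 0.5024 -0.3411  0.0019] [390.9744 196.9383]
0.6 [0.27   0.5636 0.4047] [[-0.9019  0.432   0.    ]
 [ 0.432   0.9019  0.    ]
 [ 0.      0.     -1.    ]] 1.0012551131390592
```

View pics/scene0.png

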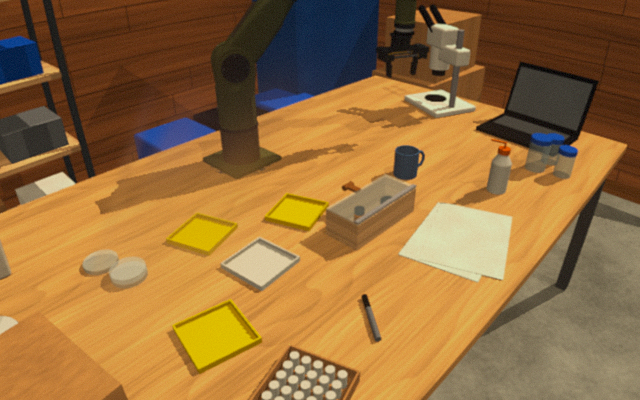

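View pics/top0.png

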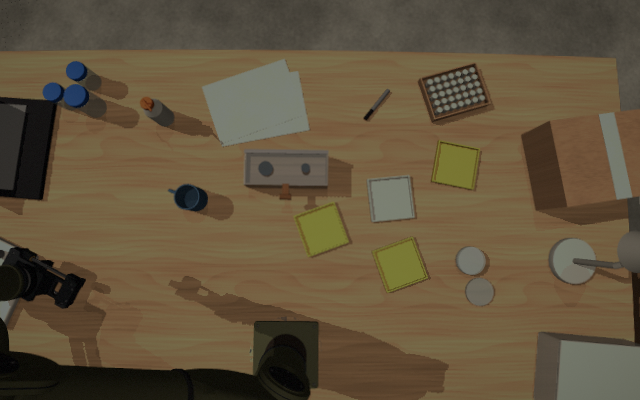

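The scene picture shows the box at (371,208) with its tab at (352,188). There are four tray-shaped things: a white one at (260,263) in the scene picture and (391,198) in the top picture, and yellow ones at top (323,229), (401,265) and (456,165). Only the first fits "white". In the top picture the box contents are at (265,168), which is larger, and (305,168), which is smaller. I'll confirm both in one enlarged crop.

Run:
```python
from h import *
im=cv2.imread('pics/top0.png')[140:240,235:425]
cv2.imwrite('pics/crop1.png',cv2.convertScaleAbs(cv2.resize(im,None,fx=4.2,fy=4.2,interpolation=cv2.INTER_CUBIC),alpha=1.6))
np.set_printoptions(precision=4,suppress=True)
for c in('top','scene'):
    for l,sel in(('flap',None),('tray','w'),('flap_tab',None)):
        for d in finder.regions_of(c,l):
            m=d['mask'];I=cv2.imread(f'pics/{c}0.png')
            col=I[m].mean(0)
            if sel and col[0]<col[2]*.7: continue
            k=max(cv2.findContours(m.astype(np.uint8),0,2)[0],key=cv2.contourArea)
            b=cv2.boxPoints(cv2.minAreaRect(k)); a=cv2.approxPolyDP(k,4,True).reshape(-1,2)
            print(c,l,round(d['score'],2),col,m.sum(),'\n',np.c_[a,plane(c,a,.015 if sel else .081)])
```

```text
top flap 0.79 [75.3318 85.1921 93.7444] 3056 
 [[244.     150.       0.6367   0.1299   0.081 ]
 [244.     185.       0.5273   0.1268   0.081 ]
 [281.     184.       0.5314   0.0131   0.081 ]
 [280.     197.       0.4912   0.0155   0.081 ]
 [290.     198.       0.4884  -0.0152   0.081 ]
 [289.     184.       0.5316  -0.0114   0.081 ]
 [327.     184.       0.5326  -0.1282   0.081 ]
 [327.     151.       0.6358  -0.1276   0.081 ]]
top tray 0.84 [107.7568 121.4591 118.4411] 1834 
 [[408.     177.       0.5671  -0.3951   0.015 ]
 [367.     179.       0.5592  -0.2605   0.015 ]
 [373.     220.       0.4257  -0.2794   0.015 ]
 [412.     216.       0.4396  -0.4062   0.015 ]]
top flap_tab 0.66 [74.7145 84.7482 93.4927] 3142 
 [[244.     149.       0.6399   0.13     0.081 ]
 [244.     182.       0.5366   0.1271   0.081 ]
 [280.     184.       0.5314   0.0162   0.081 ]
 [281.     199.       0.4851   0.0123   0.081 ]
 [291.     197.       0.4915  -0.0182   0.081 ]
 [291.     185.       0.5286  -0.0176   0.081 ]
 [327.     182.       0.5388  -0.1281   0.081 ]
 [327.     151.       0.6358  -0.1276 
[... 433 characters left out ...]
235   0.081 ]]
scene tray 0.61 [140.3537 177.9263 196.1313] 2293 
 [[258.     238.       0.4257  -0.2758   0.015 ]
 [221.     266.       0.4488  -0.4139   0.015 ]
 [262.     289.       0.5855  -0.398    0.015 ]
 [300.     258.       0.5678  -0.2585   0.015 ]]
scene flap_tab 0.67 [ 92.0146 127.3584 152.3928] 2263 
 [[415.     185.       0.632    0.1446   0.081 ]
 [388.     175.       0.5387   0.1402   0.081 ]
 [362.     188.       0.5307   0.027    0.081 ]
 [349.     182.       0.4809   0.0284   0.081 ]
 [342.     189.       0.4927  -0.0159   0.081 ]
 [352.     193.       0.5279  -0.0136   0.081 ]
 [327.     209.       0.533   -0.1218   0.081 ]
 [359.     225.       0.6424  -0.1218   0.081 ]]
```

View pics/crop1.png

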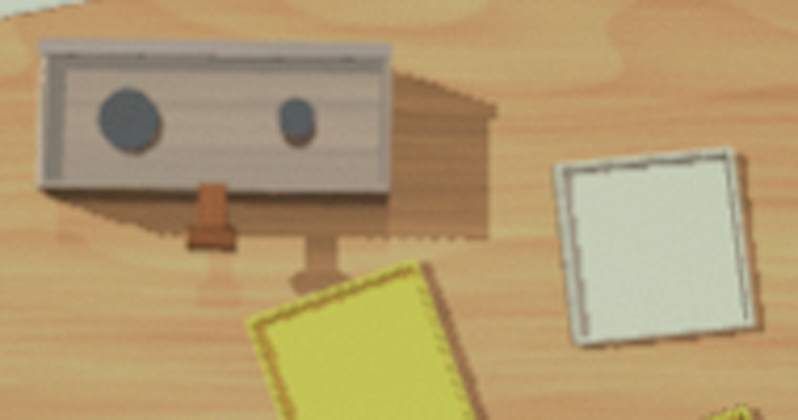

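The crop confirms it: the white tray is at crop (657,247), the larger pot cap at (130,120) on the left, and the slender vial cap at (297,118) on the right. The tab bar is at crop (212,239).

```bash
cat > m.py <<'E'
from h import *
np.set_printoptions(precision=4,suppress=True)
def rel(target,yaw,depth=.147):
    """shift in tool axes + turn (deg) to put grasp point at target, tool down, closing along yaw+90"""
    s=status.get_state();R=Ro.from_quat(s['eef_rot']);g=np.array(s['tool_pos'])+R.apply([0,0,depth])
    T=Ro.from_matrix(np.c_[[-np.cos(yaw),-np.sin(yaw),0],[-np.sin(yaw),np.cos(yaw),0],[0,0,-1]])
    print('clock',s['clock'],'grasp',g,'tilt/turn',np.degrees((R.inv()*T).as_rotvec()))
    print('world d',np.array(target)-g,'in target frame',T.inv().apply(np.array(target)-g),'open',s['opening'],'F',s['contact_force'])
E
python3 - <<'E'
from m import *
f=lambda u,v:[(u+.5)/4.2-.5+235,(v+.5)/4.2-.5+140]
A=plane('top',[f(38,189),f(389,194),f(391,43),f(40,40)],.084);print('flap',A,A.mean(0))
print('yaw',np.degrees([np.arctan2(*(-(a-b)[:2]*[-1,1])) for a,b in((A[1],A[0]),(A[2],A[3]))]))
print('tab',plane('top',[f(212,239)],.085),'vial',plane('top',[f(298,119)],.076),'pot',plane('top',[f(130,120)],.046))
t=plane('top',[f(555,164),f(735,148),f(763,328),f(576,347)],.015);print('tray',t.mean(0),t)
rel([.49,0,.2],0)
E
```

```text
flap [[ 0.5281  0.1273  0.084 ]
 [ 0.5266 -0.1288  0.084 ]
 [ 0.6388 -0.1297  0.084 ]
 [ 0.6388  0.1289  0.084 ]] [ 0.5831 -0.0006  0.084 ]
yaw [-0.3228  0.001 ]
tab [[ 0.4924 -0.0004  0.085 ]] vial [[ 0.5828 -0.0616  0.076 ]] pot [[0.5863 0.0664 0.046 ]]
tray [ 0.4968 -0.3389  0.015 ] [[ 0.5603 -0.2598  0.015 ]
 [ 0.5743 -0.4005  0.015 ]
 [ 0.4342 -0.4201  0.015 ]
 [ 0.4185 -0.2753  0.015 ]]
clock 0.9 grasp [0.27   0.5637 0.2578] tilt/turn [  0.0057   0.0028 -25.5958]
world d [ 0.22   -0.5637 -0.0578] in target frame [-0.22   -0.5637  0.0578] open 1.0014683920645464 F [ 0.9837 -0.3165  0.0628]
```

Request:
play_rows:
  rows:
    - [100, 0, 0, 0, 0, 0, -8.6]
    - [100, 0, 0, 0, 0, 0, -8.5]
    - [100, 0, 0, 0, 0, 0, -8.5]
    - [100, -0.015, -0.04, 0, 0, 0, 0]
    - [100, -0.015, -0.04, 0, 0, 0, 0]
    - [100, -0.015, -0.04, 0, 0, 0, 0]
    - [100, -0.015, -0.04, 0, 0, 0, 0]
    - [100, -0.015, -0.04, 0, 0, 0, 0]
  grip_force: 15

```text
clock: 1.9
tool_pos: [0.3456, 0.3624, 0.4049]
eef_rot: [0.0, 1.0, 0.0, 0.0]
contact_force: [0.6, -0.8, -0.7]
opening: 0.999
finger_force: 0.0
```

Request:
play_rows:
  rows:
    - [100, -0.02, -0.046, 0, 0, 0, 0]
    - [100, -0.02, -0.046, 0, 0, 0, 0]
    - [100, -0.02, -0.046, 0, 0, 0, 0]
    - [100, -0.02, -0.046, 0, 0, 0, 0]
    - [100, -0.02, -0.046, 0, 0, 0, 0]
    - [100, -0.02, -0.046, 0, 0, 0, 0]
    - [100, -0.02, -0.046, 0, 0, 0, 0]
    - [100, 0, -0.04, 0, 0, 0, 0]

```text
clock: 2.9
tool_pos: [0.4864, -0.0004, 0.4048]
eef_rot: [0.001, 1.0, 0.0, 0.001]
contact_force: [-0.3, -0.1, -0.6]
opening: 1.002
finger_force: 0.0
```

```bash
python3 -c "
from m import *
rel([.492,0,.082],0)"
```

```text
clock 2.9 grasp [ 0.4867 -0.0004  0.2578] tilt/turn [ 0.0103  0.1179 -0.1176]
world d [ 0.0053  0.0004 -0.1758] in target frame [-0.0053  0.0004  0.1758] open 1.0021535140050617 F [-0.2987 -0.113  -0.602 ]
```

Request:
play_rows:
  rows:
    - [100, -0.005, 0, 0.03, 0, 0, 0]
    - [100, 0, 0, 0.04, 0, 0, 0]
    - [100, 0, 0, 0.04, 0, 0, 0]
    - [100, 0, 0, 0.035, 0, 0, 0]
    - [100, 0, 0, 0.03, 0, 0, 0]
    - [38, 0, 0, 0, 0, 0, 0]
    - [38, 0, 0, 0, 0, 0, 0]
    - [38, 0, 0, 0, 0, 0, 0]

```text
clock: 3.9
tool_pos: [0.4905, 0.0016, 0.2309]
eef_rot: [0.0, 1.0, 0.0, 0.001]
contact_force: [0.4, 0.4, -0.8]
opening: 0.687
finger_force: 0.0
```

Request:
play_rows:
  rows:
    - [30, 0, 0, 0, 0, 0, 0]
    - [30, 0, 0, 0, 0, 0, 0]
    - [30, 0, 0, 0, 0, 0, 0]

```text
clock: 4.28
tool_pos: [0.4902, 0.0032, 0.2301]
eef_rot: [-0.001, 1.0, 0.001, 0.001]
contact_force: [-0.9, 4.3, 3.4]
opening: 0.404
finger_force: 15.0
```

```bash
python3 -c "
from m import *
rel([.492,0,.082],0)
im=[cams.snapshot(c)[a:a+130,b:b+200,::-1] for c,a,b in(('scene',120,270),('top',110,200))]
cv2.imwrite('pics/g1.png',cv2.convertScaleAbs(np.hstack([cv2.resize(i,(400,260)) for i in im]),alpha=1.4))"
```

```text
clock 4.275 grasp [0.4904 0.0037 0.0831] tilt/turn [0.1628 0.0826 0.1071]
world d [ 0.0016 -0.0037 -0.0011] in target frame [-0.0016 -0.0037  0.0011] open 0.40411012555992837 F [-0.9451  4.3191  3.4403]
```

View pics/g1.png

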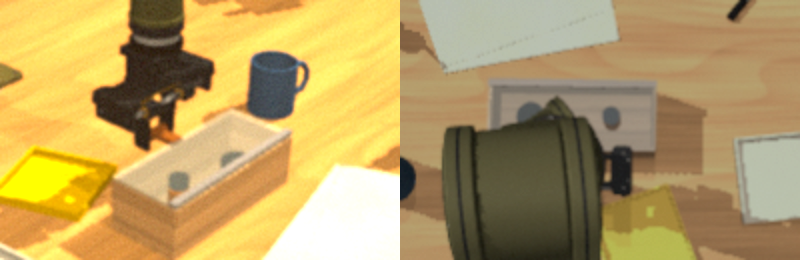

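The opening of 35.6 mm means the 36 mm bar is between the pads. I'll start the swing.

Request:
play_rows:
  rows:
    - [30, -0.0012, 0.003, -0.0152, 0, 0, 0]
    - [30, -0.0028, 0, -0.0151, 0, 0, 0]
    - [30, -0.0044, 0, -0.0146, 0, 0, 0]
    - [30, -0.0059, 0, -0.0141, 0, 0, 0]
    - [30, -0.0073, 0, -0.0135, 0, 0, 0]
    - [30, 0, 0, 0, 0, 0, 0]

```text
clock: 5.12
tool_pos: [0.5104, 0.0039, 0.3024]
eef_rot: [0.001, 1.0, -0.001, -0.002]
contact_force: [-5.5, -0.3, 0.7]
opening: 0.408
finger_force: 15.0
```

```bash
python3 -c "
from m import *
rel([.636-.1244,.003,.079+.0765],0)"
```

```text
clock 5.125 grasp [0.5099 0.0037 0.1554] tilt/turn [-0.094  -0.1934 -0.0574]
world d [ 0.0017 -0.0007  0.0001] in target frame [-0.0017 -0.0007 -0.0001] open 0.408042882861013 F [-5.4698 -0.2994  0.6533]
```

Request:
play_rows:
  rows:
    - [30, -0.0078, 0, -0.0126, 0, 0, 0]
    - [30, -0.0095, 0, -0.0116, 0, 0, 0]
    - [30, -0.0111, 0, -0.0105, 0, 0, 0]
    - [30, -0.0121, 0, -0.0093, 0, 0, 0]
    - [30, -0.0131, 0, -0.0079, 0, 0, 0]
    - [30, -0.0138, 0, -0.0066, 0, 0, 0]
    - [30, -0.0144, 0, -0.0051, 0, 0, 0]
    - [30, -0.0149, 0, -0.0035, 0, 0, 0]

```text
clock: 6.12
tool_pos: [0.6086, 0.0036, 0.3702]
eef_rot: [0.001, 1.0, -0.001, 0.0]
contact_force: [-2.1, -1.1, 5.2]
opening: 0.405
finger_force: 15.0
```

Request:
play_rows:
  rows:
    - [30, -0.0151, 0, -0.002, 0, 0, 0]
    - [30, -0.0153, 0, -0.0004, 0, 0, 0]
    - [30, -0.0152, 0, 0.0012, 0, 0, 0]
    - [30, -0.0151, 0, 0.0028, 0, 0, 0]
    - [30, -0.006, 0, 0.0015, 0, 0, 0]
    - [30, 0, 0, 0, 0, 0, 0]
    - [30, 0, 0, 0, 0, 0, 0]

```text
clock: 7.0
tool_pos: [0.6754, 0.0033, 0.3666]
eef_rot: [0.001, 1.0, -0.001, 0.001]
contact_force: [1.0, -3.9, 5.3]
opening: 0.408
finger_force: 15.0
```

```bash
python3 -c "
from m import *
rel([.636+.04,.003,.079+.141],0)
im=[cams.snapshot(c)[a:a+130,b:b+200,::-1] for c,a,b in(('scene',100,270),('top',110,200))]
cv2.imwrite('pics/g2.png',cv2.convertScaleAbs(np.hstack([cv2.resize(i,(400,260)) for i in im]),alpha=1.4))"
```

```text
clock 7.0 grasp [0.6756 0.003  0.2196] tilt/turn [-0.1268  0.103  -0.0809]
world d [0.0004 0.     0.0004] in target frame [-0.0004  0.     -0.0004] open 0.4080456324763775 F [ 0.9834 -3.9121  5.2871]
```

View pics/g2.png

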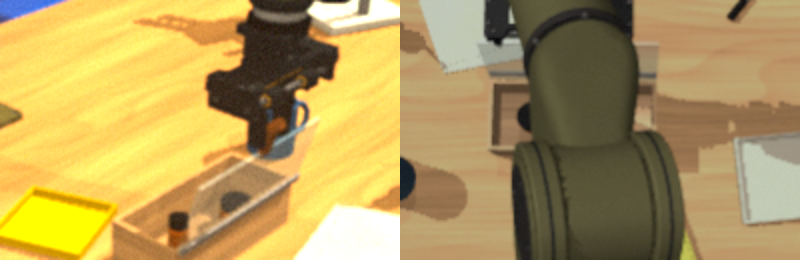

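The flap is held past upright (about 104°), with the tab still in the pads. I'll release it and rise.

Request:
play_rows:
  rows:
    - [80, 0, 0, 0, 0, 0, 0]
    - [80, 0, 0, 0, 0, 0, 0]
    - [80, 0, 0, 0, 0, 0, 0]
    - [80, 0, 0, 0, 0, 0, 0]
    - [80, 0, 0, -0.02, 0, 0, 0]
    - [80, 0, 0, -0.04, 0, 0, 0]
    - [80, 0.02, 0, -0.02, 0, 0, 0]
    - [80, 0.04, 0, 0, 0, 0, 0]

```text
clock: 8.1
tool_pos: [0.6156, 0.0051, 0.4478]
eef_rot: [0.0, 1.0, 0.001, 0.003]
contact_force: [0.2, 0.8, -0.1]
opening: 0.796
finger_force: 0.0
```

Request:
play_rows:
  rows:
    - [60, 0.04, 0.03, 0, 0, 0, 0]
    - [60, 0.04, 0.04, 0, 0, 0, 0]
    - [60, 0.04, 0.04, 0, 0, 0, 0]
    - [60, 0.04, 0.04, 0, 0, 0, 0]
    - [60, 0, 0, 0, 0, 0, 0]

```text
clock: 8.72
tool_pos: [0.452, 0.1582, 0.4468]
eef_rot: [-0.004, 1.0, 0.001, -0.0]
contact_force: [0.6, -0.5, 0.4]
opening: 0.597
finger_force: 0.0
```

```bash
python3 -c "
from m import *
rel([.583,-.06,.05],0)
I=[cams.snapshot(c)[:,:,::-1] for c in('scene','top')]
np.set_printoptions(precision=4,suppress=True)
for c in('scene','top'):
  for l in('vial_center','pot_center','flap'):
    for d in finder.spot_in(c,l)[:2]: 
      w=world(c,d['at']);print(c,l,round(d['score'],2),w,pix(c,w)[0])
im=[i[a:a+130,b:b+200] for i,(a,b) in zip(I,((120,270),(110,200)))]
cv2.imwrite('pics/g3.png',cv2.convertScaleAbs(np.hstack([cv2.resize(i,(400,260)) for i in im]),alpha=1.4))"
```

```text
clock 8.725 grasp [0.4519 0.1584 0.2998] tilt/turn [ 0.0881 -0.0504  0.5072]
world d [ 0.1311 -0.2184 -0.2498] in target frame [-0.1311 -0.2184  0.2498] open 0.5969071614382372 F [ 0.5903 -0.457   0.4455]
scene vial_center 0.52 [ 0.5924 -0.0681  0.0679] [357.1768 213.3573]
scene flap 0.79 [ 0.6733 -0.0129  0.1428] [396.4563 191.8054]
top pot_center 0.46 [0.5828 0.0655 0.0472] [265.7879 169.2238]
top flap 0.6 [ 0.6621 -0.0028  0.1415] [285.3197 137.3084]
```

View pics/g3.png

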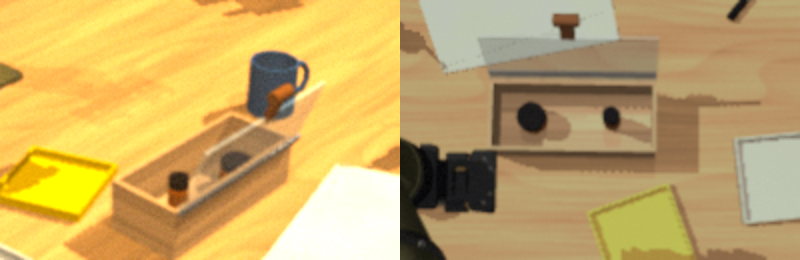

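The flap rests open by itself in both views. The vial's cap top is at scene (359.5,207) and top (305.5,168). I'll cross-check the two cameras.

```bash
python3 -c "
from m import *
for c,(u,v),w in(('scene',(359.5,208),8),('top',(305.5,168.5),8)):
  g=cv2.cvtColor(cams.snapshot(c),cv2.COLOR_RGB2GRAY)[int(v)-10:int(v)+14,int(u)-12:int(u)+13]
  m=(g<np.percentile(g,50)*.4).astype(np.uint8)
  n,L,st,ce=cv2.connectedComponentsWithStats(m)
  for s,e in zip(st[1:],ce[1:]):
    if s[4]>12:
      p=e+[int(u)-12,int(v)-10];print(c,s,p,'z.076',plane(c,[p],.076)[0],'z.07',plane(c,[p],.07)[0])
"
```

```text
scene [ 8  9  9  8 63] [358.8095 210.4762] z.076 [ 0.5944 -0.0642  0.076 ] z.07 [ 0.5886 -0.0568  0.07  ]
top [ 9  6  8 10 66] [305.303  168.4091] z.076 [ 0.5814 -0.0608  0.076 ] z.07 [ 0.5825 -0.0606  0.07  ]
```

Request:
play_rows:
  rows:
    - [60, -0.02, -0.034, 0, 0, 0, 0.5]
    - [60, -0.025, -0.04, 0, 0, 0, 0]
    - [60, -0.025, -0.04, 0, 0, 0, 0]
    - [60, -0.025, -0.04, 0, 0, 0, 0]
    - [60, -0.02, -0.034, 0, 0, 0, 0]
    - [60, -0.016, -0.03, 0, 0, 0, 0]
    - [60, 0, 0, 0.03, 0, 0, 0]
    - [60, 0, 0, 0.04, 0, 0, 0]

```text
clock: 10.22
tool_pos: [0.585, -0.0653, 0.376]
eef_rot: [0.005, 1.0, 0.0, 0.001]
contact_force: [0.6, -0.4, -0.3]
opening: 0.599
finger_force: 0.0
```

Request:
play_rows:
  rows:
    - [60, 0, 0, 0.04, 0, 0, 0]
    - [60, 0, 0, 0.03, 0, 0, 0]
    - [60, 0, 0, 0, 0, 0, 0]

```text
clock: 10.6
tool_pos: [0.5836, -0.0646, 0.3041]
eef_rot: [0.004, 1.0, 0.0, -0.003]
contact_force: [-0.1, 0.2, -0.3]
opening: 0.6
finger_force: 0.0
```

```bash
python3 -c "
from m import *
rel([.583,-.06,.05],0)
im=[cams.snapshot(c)[a:a+130,b:b+200,::-1] for c,a,b in(('scene',120,270),('top',110,200))]
cv2.imwrite('pics/g4.png',cv2.convertScaleAbs(np.hstack([cv2.resize(i,(400,260)) for i in im]),alpha=1.4))"
```

```text
clock 10.6 grasp [ 0.5829 -0.0646  0.1571] tilt/turn [ 0.0033 -0.2876 -0.5075]
world d [ 0.0001  0.0046 -0.1071] in target frame [-0.0001  0.0046  0.1071] open 0.599721332140401 F [-0.1378  0.2184 -0.3443]
```

View pics/g4.png

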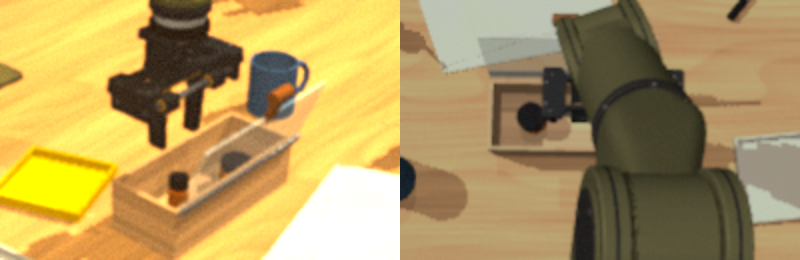

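The fingers hover on either side of the vial and clear of the flap. I'll go down and grasp.

Request:
play_rows:
  rows:
    - [60, 0, 0.0045, 0.02, 0, 0, -0.5]
    - [60, 0, 0, 0.03, 0, 0, 0]
    - [60, 0, 0, 0.03, 0, 0, 0]
    - [60, 0, 0, 0.025, 0, 0, 0]
    - [60, 0, 0, 0, 0, 0, 0]
    - [20, 0, 0, 0, 0, 0, 0]
    - [20, 0, 0, 0, 0, 0, 0]
    - [20, 0, 0, 0, 0, 0, 0]
  grip_force: 12

```text
clock: 11.7
tool_pos: [0.585, -0.0597, 0.2023]
eef_rot: [-0.0, 1.0, 0.0, 0.001]
contact_force: [0.7, 1.0, 3.4]
opening: 0.314
finger_force: 12.0
```

Request:
play_rows:
  rows:
    - [20, 0, 0, 0, 0, 0, 0]
    - [20, 0, 0, 0, 0, 0, 0]

```text
clock: 11.95
tool_pos: [0.5851, -0.0596, 0.2023]
eef_rot: [-0.0, 1.0, 0.0, 0.001]
contact_force: [-1.4, 0.6, 6.6]
opening: 0.313
finger_force: 12.1
```

```bash
python3 -c "
from m import *
rel([.583,-.06,.2],0)"
```

```text
clock 11.95 grasp [ 0.5854 -0.0595  0.0553] tilt/turn [0.0154 0.1277 0.0076]
world d [-0.0024 -0.0005  0.1447] in target frame [ 0.0024 -0.0005 -0.1447] open 0.312711872441245 F [-1.3842  0.5794  6.6155]
```

Request:
play_rows:
  rows:
    - [20, 0, 0, -0.015, 0, 0, 0]
    - [20, 0, 0, -0.02, 0, 0, 0]
    - [20, 0, 0, -0.03, 0, 0, 0]
    - [20, 0, 0, -0.03, 0, 0, 0]
    - [20, 0, 0, -0.03, 0, 0, 0]
    - [20, 0, 0, -0.02, 0, 0, 0]
    - [20, 0, 0, 0, 0, 0, 0]

```text
clock: 12.82
tool_pos: [0.5847, -0.0599, 0.3481]
eef_rot: [0.0, 1.0, -0.0, 0.002]
contact_force: [-0.2, -0.5, -0.5]
opening: 0.316
finger_force: 12.0
```

```bash
python3 -c "
from m import *
rel([.497,-.337,.2],0)
im=[cams.snapshot(c)[a:a+130,b:b+200,::-1] for c,a,b in(('scene',100,270),('top',110,200))]
cv2.imwrite('pics/g5.png',cv2.convertScaleAbs(np.hstack([cv2.resize(i,(400,260)) for i in im]),alpha=1.4))"
```

```text
clock 12.825 grasp [ 0.5852 -0.06    0.2011] tilt/turn [-0.0121  0.1927 -0.018 ]
world d [-0.0882 -0.277  -0.0011] in target frame [ 0.0882 -0.277   0.0011] open 0.31586915387692416 F [-0.2071 -0.4675 -0.5004]
```

View pics/g5.png

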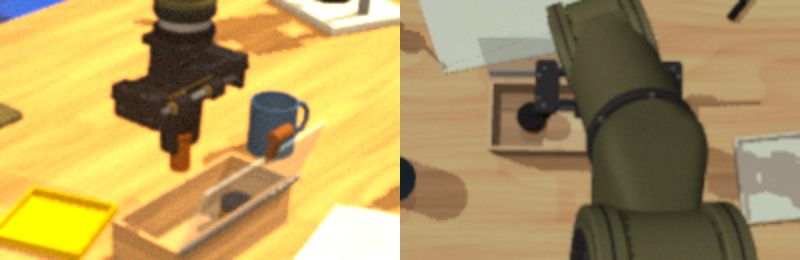

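The vial is held upright and out of the box. Next is the tray.

Request:
play_rows:
  rows:
    - [20, 0.006, -0.02, 0, 0, 0, 0]
    - [20, 0.012, -0.035, 0, 0, 0, 0]
    - [20, 0.013, -0.045, 0, 0, 0, 0]
    - [20, 0.014, -0.045, 0, 0, 0, 0]
    - [20, 0.014, -0.045, 0, 0, 0, 0]
    - [20, 0.012, -0.04, 0, 0, 0, 0]
    - [20, 0.01, -0.03, 0, 0, 0, 0]
    - [20, 0.004, -0.018, 0, 0, 0, 0]

```text
clock: 13.92
tool_pos: [0.4972, -0.3409, 0.345]
eef_rot: [0.002, 1.0, -0.0, -0.002]
contact_force: [-0.8, -0.5, -0.4]
opening: 0.317
finger_force: 12.0
```

Request:
play_rows:
  rows:
    - [20, 0, 0, 0, 0, 0, 0]
    - [20, 0, 0, 0.03, 0, 0, 0]
    - [20, 0, 0, 0.04, 0, 0, 0]
    - [20, 0, 0, 0.03, 0, 0, 0]
    - [20, 0, 0, 0.02, 0, 0, 0]
    - [20, 0, 0, 0.01, 0, 0, 0]
    - [20, 0, 0, 0, 0, 0, 0]

```text
clock: 14.8
tool_pos: [0.4998, -0.3373, 0.2161]
eef_rot: [-0.0, 1.0, 0.0, -0.0]
contact_force: [-0.9, 0.5, -0.2]
opening: 0.312
finger_force: 12.0
```

```bash
python3 -c "
from m import *
rel([.50,-.338,.0535],0)
im=[cams.snapshot(c)[a:a+130,b:b+200,::-1] for c,a,b in(('scene',180,170),('top',130,300))]
cv2.imwrite('pics/g6.png',cv2.convertScaleAbs(np.hstack([cv2.resize(i,(400,260)) for i in im]),alpha=1.4))"
```

```text
clock 14.8 grasp [ 0.4998 -0.3373  0.0691] tilt/turn [ 0.0247 -0.0041  0.0379]
world d [ 0.0002 -0.0007 -0.0156] in target frame [-0.0002 -0.0007  0.0156] open 0.3122311870283238 F [-0.8535  0.5202 -0.2409]
```

View pics/g6.png

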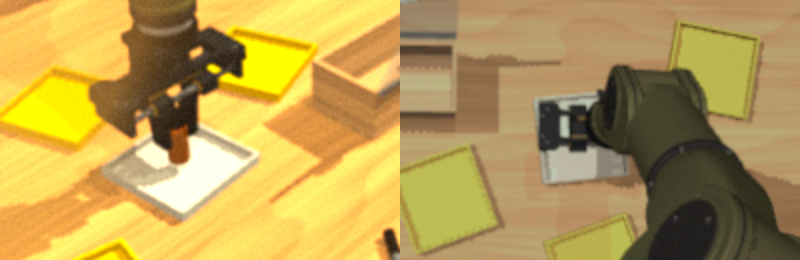

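The vial hangs over the middle of the white tray. I'll lower it slowly until it touches.

Request:
play_rows:
  rows:
    - [20, 0, 0, 0.007, 0, 0, 0]
    - [20, 0, 0, 0.004, 0, 0, 0]
    - [20, 0, 0, 0.002, 0, 0, 0]
    - [20, 0, 0, 0, 0, 0, 0]
    - [20, 0, 0, 0, 0, 0, 0]

```text
clock: 15.52
tool_pos: [0.4996, -0.3378, 0.2033]
eef_rot: [-0.0, 1.0, 0.0, 0.0]
contact_force: [0.8, 1.0, -0.6]
opening: 0.311
finger_force: 12.0
```

Request:
play_rows:
  rows:
    - [20, 0, 0, 0.0015, 0, 0, 0]
    - [20, 0, 0, 0, 0, 0, 0]

```text
clock: 15.78
tool_pos: [0.4994, -0.3377, 0.2016]
eef_rot: [-0.0, 1.0, 0.0, -0.0]
contact_force: [0.3, 0.6, -0.4]
opening: 0.312
finger_force: 12.0
```

Request:
play_rows:
  rows:
    - [20, 0, 0, 0.0015, 0, 0, 0]
    - [20, 0, 0, 0, 0, 0, 0]

```text
clock: 16.02
tool_pos: [0.4996, -0.3377, 0.2003]
eef_rot: [-0.0, 1.0, -0.0, 0.0]
contact_force: [0.1, 0.2, 0.9]
opening: 0.312
finger_force: 12.0
```

Contact is expected at about 0.2003, so I'll take one more small step.

Request:
play_rows:
  rows:
    - [20, 0, 0, 0.0015, 0, 0, 0]
    - [20, 0, 0, 0, 0, 0, 0]

```text
clock: 16.27
tool_pos: [0.4998, -0.3372, 0.1998]
eef_rot: [-0.0, 1.0, 0.0, 0.0]
contact_force: [-1.3, 1.7, 10.8]
opening: 0.314
finger_force: 12.0
```

It touched down with 10.8 N. I'll ease back slightly, open and rise.

Request:
play_rows:
  rows:
    - [20, 0, 0, -0.001, 0, 0, 0]
    - [45, 0, 0, 0, 0, 0, 0]
    - [65, 0, 0, 0, 0, 0, 0]
    - [65, 0, 0, 0, 0, 0, 0]
    - [65, 0, 0, -0.01, 0, 0, 0]
    - [65, 0, 0, -0.02, 0, 0, 0]
    - [65, 0, 0, -0.03, 0, 0, 0]
    - [65, 0, 0, -0.04, 0, 0, 0]

```text
clock: 17.27
tool_pos: [0.4993, -0.3377, 0.3015]
eef_rot: [-0.0, 1.0, 0.0, -0.0]
contact_force: [0.5, 0.6, -0.3]
opening: 0.651
finger_force: 0.0
```

Request:
play_rows:
  rows:
    - [65, 0, 0, -0.05, 0, 0, 0]
    - [65, 0.03, 0.04, -0.03, 0, 0, 0]
    - [65, 0.03, 0.05, 0, 0, 0, 0]
    - [65, 0.03, 0.05, 0, 0, 0, 0]
    - [65, 0, 0.05, 0, 0, 0, 0]
    - [65, 0, 0.05, 0, 0, 0, 0]
    - [65, 0, 0, 0, 0, 0, 0]
    - [65, 0, 0, 0, 0, 0, 0]

```text
clock: 18.27
tool_pos: [0.4095, -0.0982, 0.3805]
eef_rot: [-0.0, 1.0, -0.001, 0.001]
contact_force: [0.4, -0.1, 0.7]
opening: 0.651
finger_force: 0.0
```

```bash
python3 -c "
from m import *
I=[cams.snapshot(c)[:,:,::-1] for c in('scene','top')]
for c in('scene','top'):
  for l in('vial_center','pot_center','flap'):
    for d in finder.spot_in(c,l)[:2]: 
      w=world(c,d['at']);print(c,l,round(d['score'],2),w,pix(c,w)[0])
im=[i[a:a+195,b:b+260] for i,(a,b) in zip(I,((110,190),(100,220)))]
cv2.imwrite('pics/g7.png',cv2.convertScaleAbs(np.hstack([cv2.resize(i,(400,300)) for i in im]),alpha=1.4))"
```

```text
scene vial_center 0.87 [ 0.5129 -0.3454  0.0528] [257.8734 252.4113]
top vial_center 0.54 [ 0.4963 -0.3361  0.0728] [394.0377 196.6181]
top vial_center 0.26 [0.5839 0.0671 0.0442] [265.419  169.0487]
top pot_center 0.69 [0.5846 0.0668 0.0466] [265.4109 168.7072]
```

View pics/g7.png

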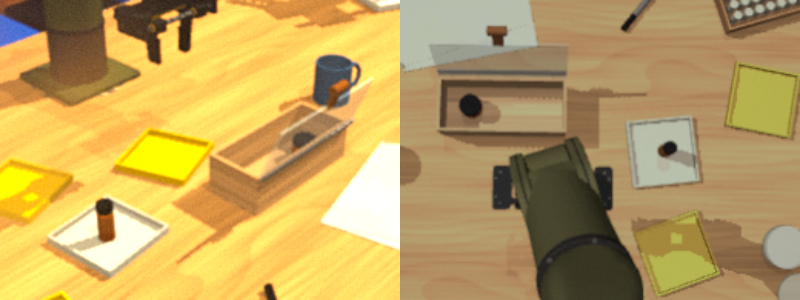

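The vial stands upright in the middle of the white tray, at left-crop (105,220). The flap leans open, the pot hasn't moved and the robot is clear, so I'm handing in.

```bash
python3 -c "
from plant import r
print(r.finish_job())"
```

```text
the job is handed in; nothing more can be done
None
```

I handed the job in at about 18 s of the 58 s allowed. In the last pictures the flap rests open leaning back, the vial stands upright in the middle of the white tray, the pot is where it was in the box, and the arm is clear. The hand-in returned no verdict.

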